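# Clamp a phone in the ratchet fixture

### The job

Lay the opened phone flat on the black bed of the clamping fixture, lengthwise between the end stop and the sprung jaw, and let go of it. Then work the red-knobbed ratchet lever back and forth so that the jaw closes notch by notch, until the phone is held firmly and a forward stroke pushes back with about 8 N at the knob, without crushing the phone. Finish with the lever swung fully back to its resting side and let go; leave the screwdriver, jar and spare battery where they are.

Things in the scene. Friction and masses are not known exactly. Their poses are not given: they have to be found in the camera images.
- fixture: Fixed ratchet clamp: aluminium base 100 (x) x 330 (y) x 8 mm, origin at the centre of its underside, z up, clamping along y. From -y to +y: blue end stop (60 wide, 43 high), raised black bed (48 wide in x, top at 20 mm), sprung pad (44 wide, 39 high), blue jaw (y 55 to 69, 46 high), brass ratchet wheel with lever. The stop is hand-set: its inner face lies at y -117 to -141 mm, not measured.
- nest (a point): Where to lay the phone's centre: point on the bed's top, 20 mm above the bench, fixture x 0, y -47 mm; axes as fixture. Laid there the phone has 6 mm to the pad (front face starts at y +23 mm, closes towards -y) and 6 to 30 mm to the stop. The jaw slides the phone along the bed to the stop; only then does the clamping force rise, as the pad is sprung.
- axle (a point): Point on the vertical axis of ratchet wheel and lever, at the lever's top surface, 54 mm above the bench (fixture x 0, y +105 mm); axes as fixture. Each 15 degree (0.262 rad) notch of the wheel closes the jaw 3.9 mm. When the lever is let go or swung back, a second pawl holds the wheel; it may slip back by up to one notch. A grey pawl block 44 mm high stands at x 39 to 85 mm.
- knob (a point): On the axis of the red upright knob at the lever's end, 85 mm above the bench and 80 mm from the axle; knob 18 mm in diameter, from 54 to 104 mm above the bench. Its x axis points to the axle. A free working stroke takes about 1 N here; once the phone is held it rises by some 2 N a notch (clamping force: 5 N per N above 1). 8 N while moving is right, 6 to 7 N held still; keep below 13 N.
- lever (a joint): Lever angle, rad: 0 = resting end, 1.257 = far end; grows anticlockwise seen from above. At 0 the lever points 0.628 rad to the +y side of the fixture's -x direction; growing swings the knob towards fixture -y (the phone). Growing is the working stroke that turns the wheel; swinging back the pawl clicks over the teeth. It starts anywhere from 0 to 0.8 and stays where it is left.
- phone: Phone with its back off, lying screen down: black, 62 (x) x 128 (y) x 9 mm, gold battery and green boards on top, about 170 g; origin at the centre of its underside, z up. Either end may face the jaw.
- phone_centre (a point): Centre of the phone, half-way up (4.5 mm above its underside), axes as the phone.
- screwdriver: Bystander: screwdriver with yellow handle, 150 mm long, lying along its x axis; origin under its middle.
- flux_jar: Bystander: small amber jar with black cap, 40 mm in diameter, 40 mm high; origin under its centre.
- battery: Bystander: grey flat spare battery 40 x 75 x 6 mm; origin at the centre of its underside.

How it is judged:
On the way, in this order (a step that is already met when the one before it is completed fails the run):
1. the phone lies flat and lengthwise on the bed, let go (x of phone_centre in the frame of fixture between -0.012 and 0.012 m and angle between the y axis of phone and the y axis of fixture, either way round below 0.12 rad and angle between phone's own z axis and vertical below 0.08 rad and z of phone_centre in the frame of fixture between 0.021 and 0.028 m and contact force between the fingers and phone below 0.1 N and linear speed of phone below 0.02 m/s), for 0.2 s.
2. the jaw holds the phone with more than 15 N, with nothing but the fixture touching it (contact force between fixture and phone above 15 N and contact force between the fingers and phone below 0.1 N), for 0.3 s.
At the end, for the whole second after the job is handed in: The phone lies flat (within 0.08 rad) on the bed, within 12 mm of its centre line and 0.12 rad of its direction, clamped by the jaw with 15 to 75 N and at rest; the lever is back within 0.15 rad of its resting end stop (x of phone_centre in the frame of fixture between -0.012 and 0.012 m and angle between the y axis of phone and the y axis of fixture, either way round below 0.12 rad and angle between phone's own z axis and vertical below 0.08 rad and z of phone_centre in the frame of fixture between 0.021 and 0.028 m and contact force between fixture and phone between 15 and 75 N and value of joint lever below 0.15 rad and linear speed of phone below 0.02 m/s); the robot touches nothing.
It fails at once if the phone is crushed: pressed with more than 85 N (contact force between fixture and phone above 85 N).
It fails at once if the lever is forced with more than 30 N (contact force between the fingers and fixture above 30 N).
It fails at once if the phone is dropped (over 0.6 m/s out of the fingers) (linear speed of phone above 0.6 m/s and contact force between the fingers and phone below 0.1 N).
It fails at once if the screwdriver, jar or spare battery is moved by more than 25 mm (distance of any of screwdriver, flux_jar, battery from where it was at the start of the episode above 0.025 m).
It also fails if it takes over 70 s, if anything falls off the work surface, if the arm or the gripper's body presses on something with over 40 N, if the wrist force passes 120 N, or if a joint passes its speed limit or range.

### The arm

A 6-joint arm with a two-finger parallel gripper is mounted at the origin on the work surface. World frame = base frame: x ahead of the robot, y to its left, z up, the work surface at z = 0. Lengths are in m, angles in rad, forces in N, time in s.
With the tool pointing down it reaches from about 0.25 to 0.725 m from the base axis. Payload 4 kg.
Tool frame: the origin (TCP) lies between the finger pads; the fingertips stand 17 mm ahead of it and the grasp point (between the pads) lies 2 mm behind it; z points along the fingers, x is the direction in which the jaws open and shut, and the axes are right-handed (so a half turn about z gives the same grasp; the last joint's range is limited). The gripper opens to 85 mm and grips with 20 to 120 N. Pads are 22 mm wide; open, the fingers measure 114 mm over their backs; the gripper's body (76 mm by 85 mm) begins 54 mm behind the grasp point. The pads swing forward as they close: fully open they stand 13 mm farther back than shut.
Start: joints at [0, 0.241, 0.005, 1.335, 0, 1.571], TCP at [0.5, -0, 0.248] pointing down, gripper open.
Joint ranges: [-2.72, 2.72], [-1.05, 1.87], [-1.09, 1.28], [-1.99, 2.15], [-1.42, 1.44], [-3.14, 3.14]. Speed limits (rad/s): [2.79, 2.79, 3.14, 3.14, 3.14, 3.14].

### API

Orientations are given as a unit quaternion [x, y, z, w].
In Python, from workcell import telemetry, cams, workorder gives the robot as it stands. The module is installed in compiled form; this text tells all that it offers.
- The arm moves only by the tool apply_moves, never from a script. Its argument "moves" is a list that holds one entry, the list of rows, each a list of 4 numbers: the shift along the tool's x, y, z in mm, then the turn about the tool's z in degrees. A call has exactly 10 rows; each row shifts and turns the pose as measured when the row begins, along the tool's axes as they then stand; what a row does not reach is not made up. A row lasts 1/10 s, in which the tool goes at most 50 mm and 8.59 degrees, less where a joint would pass 70% of its speed; a pose out of reach is approached as far as the arm can. A call with a gripper value outside its range is refused whole. "hand" is the gripper's target within -1 to 1 (fully open at 1, half-way at 0, shut at -1), set as the call begins (left out, the last holds). The fingers move at their own pace and stop on an object; the grip force is fixed at half the most. Time passes only in rows, so rows that do not move let the fingers close, or fill a call up. It gives the time, the measured TCP pose, the force and the opening at its end, in the units of the state.
- telemetry.get_obs(): the state, without advancing time (a new reading comes with each control period).
- cams.camera(name): name is "scene" or "side" or "wrist"; returns a dict with "color" (480x640x3 uint8, red, green, blue), "fovy" (degrees; the focal length in pixels is half the picture's height over the tangent of half this angle, whatever the lens; pixels are square), "cx", "cy" (the principal point, pixels), "camera_from_world" (4x4, takes a point from world to camera coordinates). Camera axes: x right, y down, z forward; pixel columns grow to the right and rows downward; lengths in m; the calibration is good to about 2 mm. A picture is of the moment at which its call begins. There is no depth.
- workorder.job_done(): hands the job in, once; it reports no verdict.
The state is a dict: "clock": time; "joint_pos": joint angles; "joint_vel": joint speeds; "tau": joint torques, N m; "eef_pos": TCP position; "tool_rot": TCP orientation; "ft_force": force on the tool from outside, world axes, zero at the start; "ft_torque": the same for the moment, N m; "grip_width": finger opening in m.
Only numpy, scipy, OpenCV 4.12 (cv2) and the standard library are available. Lean on these libraries where they do the work, as an engineer would, in place of code of your own. Each camera call takes 0.05 s, during which the arm holds its last target. There are 200 camera calls.

## Working session

There is one attempt and no reset: what is moved stays moved. The work goes in short steps, Python scripts to look and compute and a tool call to move; the robot and the scene stay as the last step left them, time stands still between calls to the robot, and variables do not carry over. Pictures are saved under pics/ and viewed, about 8 in all and at most 12, crops included, and the job is handed in when it is done.

Besides the shell and the picture viewer there is one more tool, called after "Request:" as name(argument=value, ...), one argument or row to a line, values as JSON. apply_moves: Moves the arm, as the interface text tells. Its arguments: {"type":"object","properties":{"moves":{"type":"array"},"hand":{"type":"number"}},"required":["moves"]}

```bash
mkdir -p pics
cat > h.py <<'E'
import numpy as np, cv2
from workcell import telemetry, cams, workorder
def shot(n):
    c=cams.camera(n); c['f']=240/np.tan(np.radians(c['fovy'])/2); return c
def ray(c,u,v,z):
    M=np.array(c['camera_from_world']);R=M[:3,:3];o=-R.T@M[:3,3]
    d=R.T@np.array([(u-c['cx'])/c['f'],(v-c['cy'])/c['f'],1]); return o+d*(z-o[2])/d[2]
def proj(c,p):
    M=np.array(c['camera_from_world']);q=M[:3,:3]@np.array(p)+M[:3,3]
    return c['cx']+c['f']*q[0]/q[2], c['cy']+c['f']*q[1]/q[2]
def save(c,n): cv2.imwrite('pics/'+n,cv2.cvtColor(c['color'],cv2.COLOR_RGB2BGR))
E
python3 - <<'E'
from h import *
import pickle
d={}
for n in("scene","side","wrist"):
    c=shot(n);save(c,n+'0.png');d[n]=c
    M=np.array(c['camera_from_world']);print(n,c['fovy'],c['cx'],c['cy'],-M[:3,:3].T@M[:3,3])
pickle.dump(d,open('d0.pkl','wb'))
print(telemetry.get_obs())
E
```

```text
scene 45.03240704743564 315.5527870761969 233.73130810709247 [ 1.01962919 -0.54136398  0.73835009]
side 44.648216088526986 316.84110816867866 253.71826919544426 [0.17693008 0.58517582 0.52453044]
wrist 59.771062454255365 319.90657689992616 237.1898364340746 [0.49877303 0.07252309 0.37300958]
{'clock': 0.15, 'joint_pos': array([-1.47342229e-05,  2.41249319e-01,  4.00913034e-03,  1.33523047e+00,
       -1.30753780e-05,  1.57081187e+00]), 'joint_vel': array([ 0.00056665, -0.00275524,  0.00356738, -0.00175867, -0.00028427,
        0.00128504]), 'tau': array([-1.62746033e-03, -3.72633219e+01,  2.52638429e+01,  1.23480460e-02,
       -1.30651040e-05,  1.49362950e-05]), 'eef_pos': array([ 4.99524764e-01, -1.11062050e-05,  2.47603397e-01]), 'tool_rot': array([ 9.99999649e-01, -1.51322676e-05, -8.37167678e-04,  6.53802451e-06]), 'ft_force': array([-0.16621641,  0.03008399, -0.21309902]), 'ft_torque': array([ 0.0034154 ,  0.01926865, -0.00660463]), 'grip_width': 0.08510219717826278}
```

View pics/scene0.png

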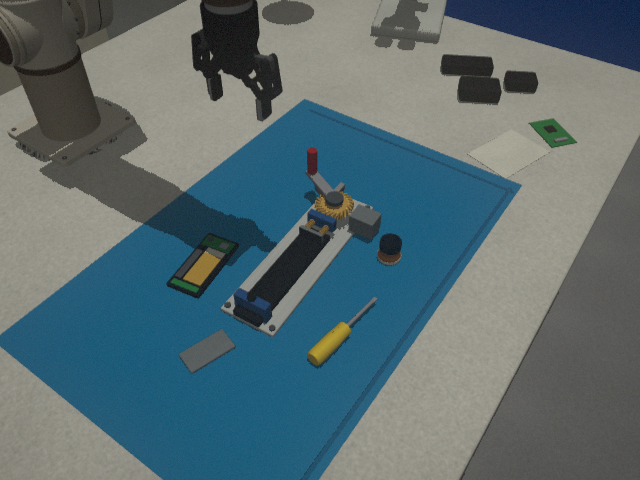

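View pics/side0.png

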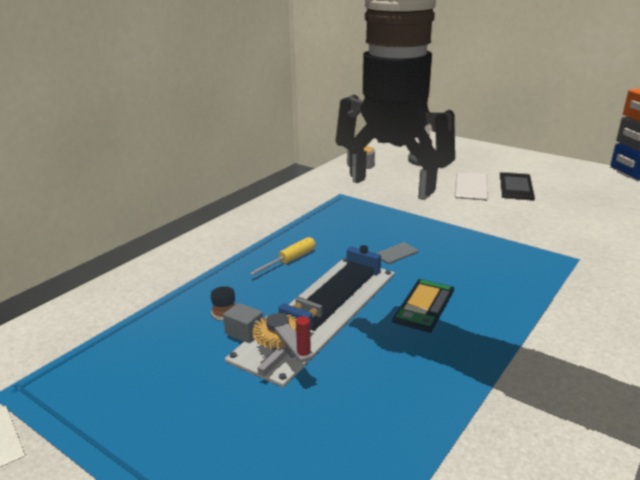

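The scene view shows the phone at about (203,265), the fixture running from (250,310) to (345,205), the knob at (312,160), and the jar, screwdriver and battery around them. The side view shows the phone at (424,303) and the knob at (303,337).

Run:
```python
from h import *
import pickle
d=pickle.load(open('d0.pkl','rb'))
def comp(m,seed):
    n,l,s,_=cv2.connectedComponentsWithStats(m.astype('uint8'),connectivity=4)
    ys,xs=np.nonzero(m); k=np.argmin((xs-seed[0])**2+(ys-seed[1])**2)
    return l==l[ys[k],xs[k]]
def rect(c,m,z):
    ys,xs=np.nonzero(m); P=np.array([ray(c,x,y,z)[:2] for x,y in zip(xs,ys)],dtype=np.float32)*1000
    r=cv2.minAreaRect(P); return r,cv2.boxPoints(r).round(0).tolist(),len(xs)
for n,ph,fx,kn,bat in(("scene",(203,265),(300,280),(312,160),(205,352)),("side",(424,303),(370,292),(303,337),(398,252))):
    c=d[n];I=c['color'].astype(int);hsv=cv2.cvtColor(c['color'],cv2.COLOR_RGB2HSV);h,s,v=[hsv[...,i].astype(int) for i in range(3)]
    nb=~((h>92)&(h<115)&(s>150))
    print(n,'phone',rect(c,comp(nb&(v>0),ph),.009 if 1 else 0))
    g=((h<22)|(h<30))&(h>15)&(s>100)&(v>120)
    print(' gold',rect(c,comp(g,ph),.009))
    br=(s<60)&(v>110)
    print(' base',rect(c,comp(br,fx),.008))
    red=((h<6)|(h>172))&(s>150)&(v>70); m=comp(red,kn);ys,xs=np.nonzero(m)
    t=(xs[ys<=ys.min()+2].mean(),ys.min());b=(xs[ys>=ys.max()-2].mean(),ys.max())
    print(' knob top',t,ray(c,*t,.104),'mid',ray(c,xs.mean(),ys.mean(),.079),'bot',b,ray(c,*b,.054))
    o=np.zeros((480,640),'uint8'); 
c=d['scene'];a=cv2.resize(c['color'][190:340,150:400],None,fx=3,fy=3,interpolation=2)[:, :,::-1]
cv2.imwrite('pics/crop0.png',a)
```

```text
scene phone (((500.14947509765625, -127.10259246826172), (68.07368469238281, 134.76681518554688), 8.660185813903809), [[456.0, -66.0], [477.0, -199.0], [544.0, -189.0], [524.0, -55.0]], 2323)
 gold (((505.56494140625, -136.85989379882812), (33.089988708496094, 64.5154800415039), 9.663920402526855), [[484.0, -108.0], [495.0, -171.0], [527.0, -166.0], [516.0, -102.0]], 583)
 base (((658.7987670898438, -43.589508056640625), (30.308095932006836, 262.9261474609375), 4.047154903411865), [[634.0, 86.0], [653.0, -176.0], [683.0, -174.0], [665.0, 89.0]], 1845)
 knob top (np.float64(311.6842105263158), np.int64(148)) [0.53947787 0.13012147 0.104     ] mid [0.52502559 0.15079137 0.079     ] bot (np.float64(312.0), np.int64(153)) [0.51105465 0.17081639 0.054     ]
side phone (((498.3916931152344, -121.33958435058594), (63.564247131347656, 137.18466186523438), 9.854701042175293), [[455.0, -59.0], [479.0, -194.0], [541.0, -183.0], [518.0, -48.0]], 1949)
 gold (((508.79443359375, -140.19639587402344), (35.131465911865234, 65.70487976074219), 9.691347122192383), [[486.0, -111.0], [497.0, -176.0], [532.0, -170.0], [521.0, -105.0]], 499)
 base (((613.5399780273438, -39.69891357421875), (82.11397552490234, 275.7918395996094), 3.662402868270874), [[564.0, 95.0], [581.0, -180.0], [663.0, -175.0], [646.0, 101.0]], 2036)
 knob top (np.float64(301.8888888888889), np.int64(331)) [0.5303275 0.1445531 0.104    ] mid [0.53574259 0.13819162 0.079     ] bot (np.float64(302.7857142857143), np.int64(354)) [0.54199616 0.12974003 0.054     ]
```

View pics/crop0.png

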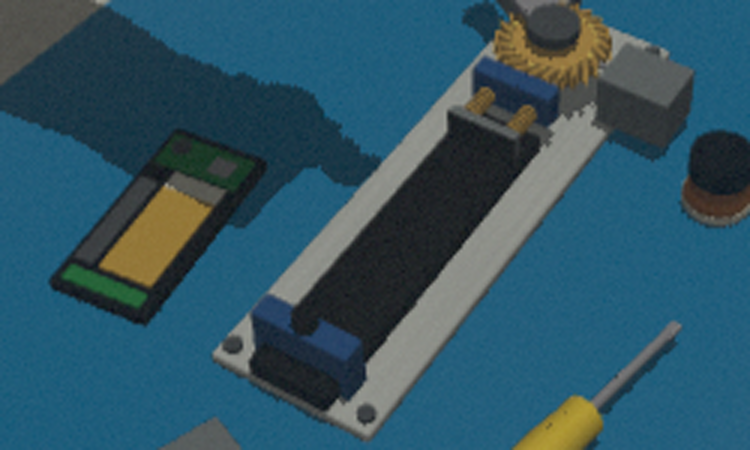

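The crop shows base corners at about (221,308), (273,334) and (373,207) in scene pixels, with the bed running between stop and pad. The phone has a dark green board at its +y end.

Run:
```python
from h import *
import pickle
d=pickle.load(open('d0.pkl','rb'));c=d['scene'];s=d['side']
for p in((221,308.3),(273.3,333.5),(372.7,206.7),(301.7,230)):print('scene',(ray(c,*p,.008)*1000).round(1))
for p in((229,360),(283,378),(394,270)):print('side',(ray(s,*p,.008)*1000).round(1))
print('wheel/axle cap', (ray(c,150+553/3,190+15/3,.06)*1000).round())
def line(c,u,v):
    a=ray(c,u,v,.3);b=ray(c,u,v,0.);return a,(b-a)/np.linalg.norm(b-a)
for k,(p,q) in{'knobtop':((312,151),(302.5,321)),'phone-ctr':((203,265),(424,303))}.items():
    a,u=line(c,*p);b,w=line(s,*q);t=np.linalg.lstsq(np.c_[u,-w],b-a,rcond=None)[0]
    print(k,(a+u*t[0])*1000,(b+w*t[1])*1000)
for n,cc,w in(("scene",c,(295,330,140,180)),("side",s,(290,320,305,365))):
    I=cc['color'].astype(int);m=(I[...,0]>1.8*I[...,1])&(I[...,0]>1.8*I[...,2])&(I[...,0]>50)
    ys,xs=np.nonzero(m[w[2]:w[3],w[0]:w[1]]);xs+=w[0];ys+=w[2]
    print(n,xs.min(),xs.max(),ys.min(),ys.max(), [xs[ys==y].mean() for y in (ys.min()+2,ys.max()-2)])
```

```text
scene [ 586.2 -180.8    8. ]
scene [ 681.9 -170.8    8. ]
scene [659.9 153.5   8. ]
scene [588.5  29.9   8. ]
side [652.5 154.    8. ]
side [568.8 139.5   8. ]
side [ 587.6 -185.4    8. ]
wheel/axle cap [615.  91.  60.]
knobtop [543.41468349 125.53065291 101.98662512] [543.83919356 125.85209888 102.00581657]
phone-ctr [ 499.96058686 -129.19550823    5.07921341] [ 500.85502815 -128.57995011    4.79132606]
scene 308 316 148 173 [np.float64(312.0), np.float64(311.0)]
side 296 309 317 354 [np.float64(302.5), np.float64(303.5)]
```

View pics/wrist0.png

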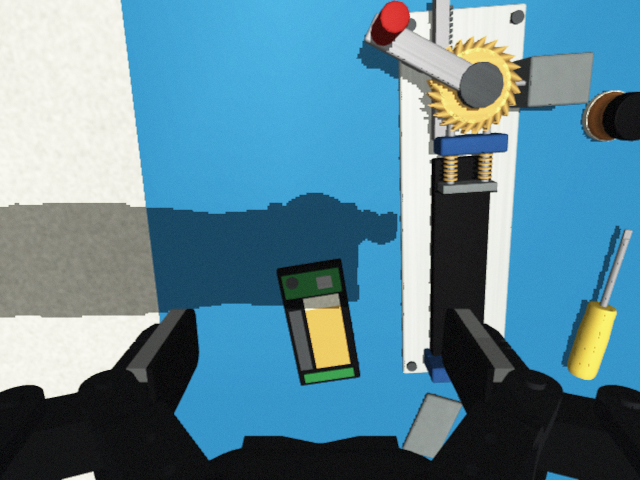

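The wrist view shows the phone corners at (278,269), (341,260), (360,376) and (302,385), the knob top near (393,16), the axle cap at (482,85), and the base edges at x≈402 and x≈515.

Run:
```python
from h import *
import pickle
d=pickle.load(open('d0.pkl','rb'));c=d['wrist']
for k,z,P in(('phone',.009,((278,269),(341,260),(360,376),(302,385))),('base',.008,((404,373),(401,60),(526,4),(507,320))),('screws',.010,((517,16),(412,366))),('axle',.06,((482,84),)),('knob',.104,((394,16),)),('pad',.039,((442,191),(497,188)))):
  for p in P: print(k,(ray(c,*p,z)*1000).round(1))
P=np.array([ray(c,*p,.009) for p in((278,269),(341,260),(360,376),(302,385))]);print(P.mean(0))
```

```text
phone [459.8 -67.7   9. ]
phone [518.3 -58.7   9. ]
phone [ 539.5 -183.2    9. ]
phone [ 480.7 -193.9    9. ]
base [ 584.  -180.3    8. ]
base [564.2 112.8   8. ]
base [659.6 153.5   8. ]
base [ 680.4 -120.6    8. ]
screws [652.8 144.6  10. ]
screws [ 591.  -170.8   10. ]
axle [612.9  91.5  60. ]
knob [541.6 125.9 104. ]
pad [597.4  11.4  39. ]
pad [641.5  13.9  39. ]
[ 0.49958008 -0.12586697  0.009     ]
```

Request:
apply_moves(
  moves=[
    [[0,25,10,0],[0,25,20,0],[0,25,25,0],[0,25,25,0],[0,26,25,0],[0,0,20,-2],[0,0,15,-2],[0,0,10,-2],[0,0,0,-2],[0,0,0,-1.5]],
  ],
  hand=0.65,
)

```text
clock: 1.15
eef_pos: [0.4978, -0.1302, 0.0888]
tool_rot: [0.996, 0.086, -0.003, -0.001]
ft_force: [-1.5, 0.4, -0.4]
grip_width: 0.0709
```

Run:
```python
from h import *
c=shot('wrist');save(c,'w1.png');o=telemetry.get_obs();print(o['eef_pos'],o['grip_width'])
I=cv2.cvtColor(c['color'],cv2.COLOR_RGB2HSV).astype(int)
g=(I[...,0]>15)&(I[...,0]<30)&(I[...,1]>100)&(I[...,2]>120)
ys,xs=np.nonzero(g);P=np.array([ray(c,x,y,.009)[:2] for x,y in zip(xs,ys)],dtype=np.float32)*1000
print(cv2.minAreaRect(P))
```

```text
[ 0.49767517 -0.13012876  0.08880248] 0.07028261816674847
((506.5169372558594, -138.82888793945312), (34.31900405883789, 63.89666748046875), 10.106368064880371)
```

View pics/w1.png

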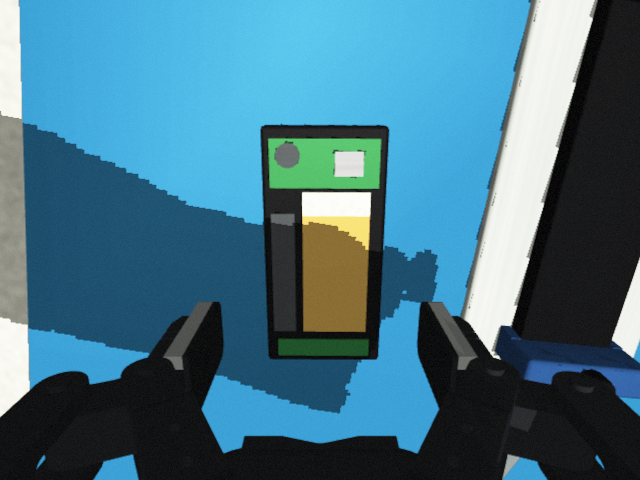

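The phone's corners are at (261,126), (389,126), (377,358) and (269,359), square to the tool. The open fingers straddle the centre line.

Run:
```python
from h import *
c=shot('wrist')
P=np.array([ray(c,*p,.009) for p in((261,126),(389,126),(377,358),(269,359))])*1000;m=P.mean(0)
print(P.round(1),m);o=telemetry.get_obs();e=o['eef_pos']*1000;print(e)
from scipy.spatial.transform import Rotation as R
T=R.from_quat(o['tool_rot']);print('tool shift',T.inv().apply(m-e)); v=P[0]-P[3]+P[1]-P[2];print('phone yaw',np.degrees(np.arctan2(-v[0],v[1])),T.as_matrix().round(3))
```

```text
[[ 457.4  -69.8    9. ]
 [ 517.4  -59.1    9. ]
 [ 538.5 -183.3    9. ]
 [ 478.9 -194.6    9. ]] [ 498.06682719 -126.68815718    9.        ]
[ 498.04508078 -130.15170795   89.2299884 ]
tool shift [ 0.99362489 -3.15837978 80.23643213]
phone yaw 9.710593400529044 [[ 0.985  0.171 -0.005]
 [ 0.171 -0.985  0.002]
 [-0.005 -0.003 -1.   ]]
```

Request:
apply_moves(
  moves=[
    [[0.5,-1.5,15,0],[0.5,-1.5,15,0],[0,0,15,0],[0,0,12,0],[0,0,8,0],[0,0,4,0],[0,0,2,0],[0,0,0,0],[0,0,0,0],[0,0,0,0]],
  ],
)

```text
clock: 2.25
eef_pos: [0.5029, -0.1275, 0.0198]
tool_rot: [0.996, 0.085, 0.002, 0.0]
ft_force: [0.3, -0.7, -0.2]
grip_width: 0.0704
```

Request:
apply_moves(
  moves=[
    [[-2,0,0,0],[-2,0,0,0],[-1,0,0,0],[0,0,1,0],[0,0,1,0],[0,0,1,0],[0,0,1,0],[0,0,1,0],[0,0,0,0],[0,0,0,0]],
  ],
)

```text
clock: 3.25
eef_pos: [0.4982, -0.1287, 0.0152]
tool_rot: [0.996, 0.085, 0.003, 0.001]
ft_force: [-0.0, 0.2, 0.6]
grip_width: 0.0706
```

Request:
apply_moves(
  moves=[
    [[0,-1,1,0],[0,-1,1,0],[0,0,1,0],[0,0,0,0],[0,0,0,0],[0,0,0,0],[0,0,0,0],[0,0,0,0],[0,0,0,0],[0,0,0,0]],
  ],
)

```text
clock: 4.25
eef_pos: [0.498, -0.1265, 0.012]
tool_rot: [0.996, 0.085, 0.003, 0.001]
ft_force: [0.2, -0.5, -0.6]
grip_width: 0.0702
```

Run:
```python
from h import *
c=shot('side');cv2.imwrite('pics/s1.png',cv2.resize(c['color'][210:370,330:530],None,fx=4,fy=3.75,interpolation=2)[:600,:800,::-1])
```

```text
(no output)
```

View pics/s1.png

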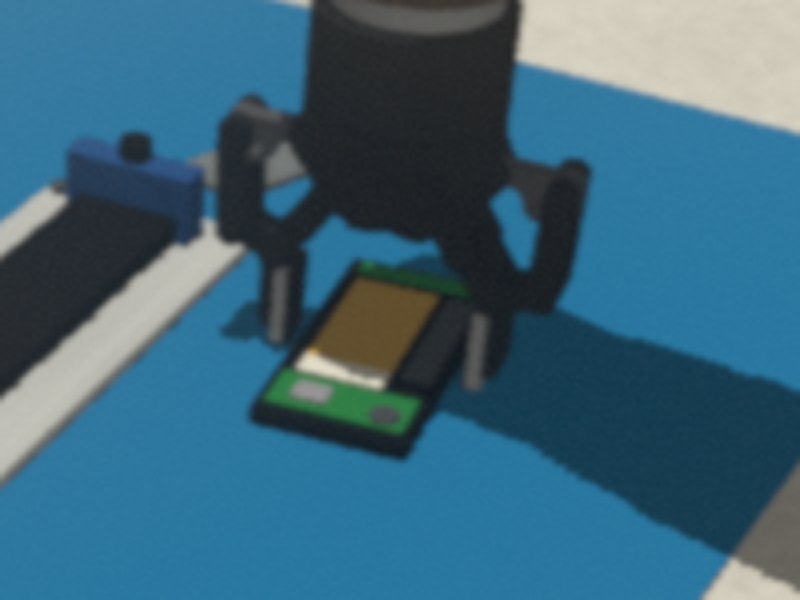

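The fingers straddle the phone near its middle, with their tips just above the mat. I'll close them.

Request:
apply_moves(
  moves=[
    [[0,0,0,0],[0,0,0,0],[0,0,0,0],[0,0,0,0],[0,0,0,0],[0,0,0,0],[0,0,0,0],[0,0,0,0],[0,0,0,0],[0,0,0,0]],
  ],
  hand=-1,
)

```text
clock: 5.3
eef_pos: [0.4981, -0.1265, 0.0127]
tool_rot: [0.996, 0.085, 0.004, 0.001]
ft_force: [0.3, -0.1, 0.9]
grip_width: 0.06
```

Request:
apply_moves(
  moves=[
    [[0,0,-3,0],[0,0,-6,0],[0,0,-10,0],[0,0,-12,0],[0,0,-12,0],[0,0,-10,0],[0,0,-5,0],[0,0,0,0],[0,0,0,0],[0,0,0,0]],
  ],
)

```text
clock: 6.3
eef_pos: [0.4965, -0.1262, 0.0749]
tool_rot: [0.996, 0.085, 0.003, 0.0]
ft_force: [-0.5, -0.8, -1.6]
grip_width: 0.0601
```

Run:
```python
from h import *
c=shot('wrist');save(c,'w2.png');o=telemetry.get_obs();print(o['ft_force'],o['grip_width'])
```

```text
[-0.31958918 -0.19016399 -2.26444446] 0.05982446726294375
```

View pics/w2.png

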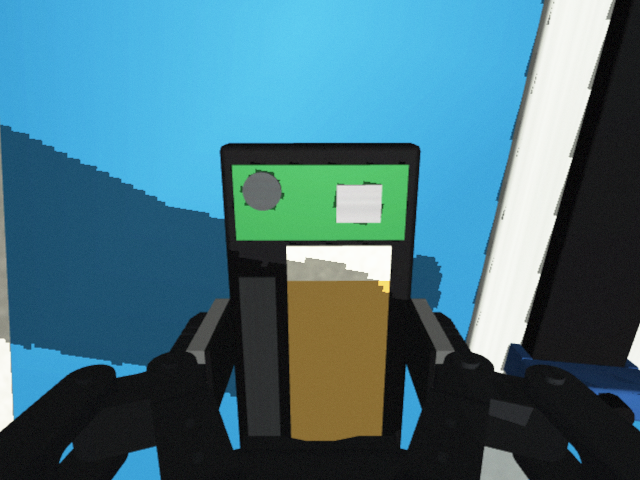

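Request:
apply_moves(
  moves=[
    [[0,0,0,2],[0,0,0,2],[0,0,0,1.5],[15,-6,0,0],[20,-9,0,0],[25,-11,0,0],[25,-11,0,0],[22,-9,0,0],[15,-6,0,0],[8,-3,0,0]],
  ],
)

```text
clock: 7.35
eef_pos: [0.6211, -0.0602, 0.0681]
tool_rot: [0.999, 0.032, -0.004, -0.001]
ft_force: [-0.4, 0.0, -2.4]
grip_width: 0.06
```

Run:
```python
from h import *
c=shot('wrist');save(c,'w3.png');o=telemetry.get_obs();print(o['ft_force'],o['grip_width'],o['eef_pos'],o['tool_rot'])
```

```text
[ 1.90557533  0.6553889  -2.1841058 ] 0.06018285409060575 [ 0.62200246 -0.05979305  0.06806381] [ 0.99945908  0.03266849 -0.00357345 -0.0012469 ]
```

View pics/w3.png

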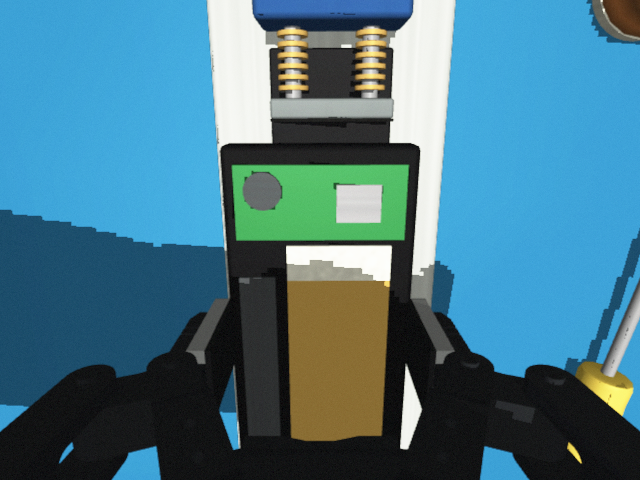

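The phone is held square above the bed. Pad top edges are at (271,100) and (393,98), base edges at (207,2)/(454,2), and the pad sits ahead of the phone's end.

Run:
```python
from h import *
from scipy.spatial.transform import Rotation as R
c=shot('wrist');o=telemetry.get_obs();e=o['eef_pos']*1000;T=R.from_quat(o['tool_rot']);print(e,T.as_matrix().round(3))
for k,z,p in(('padL',.039,(271,100)),('padR',.039,(393,98)),('padfront',.039,(331,117)),('bedL',.02,(273,132)),('bedR',.02,(390,132)),('bL',.008,(207.5,2)),('bR',.008,(455,2)),('bL2',.008,(216,140)),('bR2',.008,(444,140)),('phL',.068-.0127+.009,(221,146)),('phR',.068-.0127+.009,(419,146))):
    w=ray(c,*p,z)*1000;print(k,w.round(1),T.inv().apply(w-e).round(1))
```

```text
[620.71685411 -60.46720734  68.09384058] [[ 0.998  0.065 -0.008]
 [ 0.065 -0.998  0.002]
 [-0.008 -0.002 -1.   ]]
padL [598.8  15.5  39. ] [-16.7 -77.1  29.4]
padR [641.6  19.   39. ] [ 26.3 -77.9  29.1]
padfront [620.4  11.2  39. ] [  4.5 -71.4  29.2]
bedL [597.8   3.6  20. ] [-18.3 -65.3  48.4]
bedR [644.9   6.8  20. ] [ 28.9 -65.4  48. ]
bL [568.7  51.5   8. ] [ -44.1 -115.    60.7]
bR [666.8  57.9   8. ] [  54.2 -115.    59.9]
bL2 [571.9  -2.    8. ] [-44.5 -61.4  60.6]
bR2 [670.6   4.6   8. ] [ 54.5 -61.6  59.8]
phL [587.1   0.7  64.3] [-29.5 -63.2   4.2]
phR [647.1   4.7  64.3] [ 30.6 -63.3   3.7]
```

Request:
apply_moves(
  moves=[
    [[2.5,0,0,0],[2.5,0,0,0],[0,0,4,0],[0,0,6,0],[0,0,7,0],[0,0,7,0],[0,0,4,0],[0,0,2,0],[0,0,0,0],[0,0,0,0]],
  ],
)

```text
clock: 8.45
eef_pos: [0.621, -0.0623, 0.034]
tool_rot: [0.999, 0.031, -0.007, -0.001]
ft_force: [-0.3, 0.2, -1.4]
grip_width: 0.0601
```

Request:
apply_moves(
  moves=[
    [[2,0,-1,0],[2,0,0,0],[1,0,0,0],[0,0,0,0],[0,0,0,0],[0,0,0,0],[0,0,0,0],[0,0,0,0],[0,0,0,0],[0,0,0,0]],
  ],
)

```text
clock: 9.45
eef_pos: [0.6275, -0.0619, 0.0363]
tool_rot: [1.0, 0.031, -0.006, -0.001]
ft_force: [-0.7, 0.8, -1.4]
grip_width: 0.0597
```

Request:
apply_moves(
  moves=[
    [[-1.5,0,0,0],[0,0,1,0],[0,0,0.5,0],[0,0,0.5,0],[0,0,0.5,0],[0,0,0.5,0],[0,0,0.5,0],[0,0,0,0],[0,0,0,0],[0,0,0,0]],
  ],
)

```text
clock: 10.45
eef_pos: [0.6259, -0.062, 0.0332]
tool_rot: [1.0, 0.031, -0.006, -0.001]
ft_force: [-1.2, 0.5, 0.9]
grip_width: 0.0599
```

Request:
apply_moves(
  moves=[
    [[0,0,0.4,0],[0,0,0.4,0],[0,0,0.4,0],[0,0,0,0],[0,0,0,0],[0,0,0,0],[0,0,0,0],[0,0,0,0],[0,0,0,0],[0,0,0,0]],
  ],
)

```text
clock: 11.45
eef_pos: [0.6259, -0.062, 0.0332]
tool_rot: [1.0, 0.031, -0.006, -0.001]
ft_force: [-2.4, 0.1, 2.7]
grip_width: 0.0599
```

Contact is confirmed, so I'll open the fingers.

Request:
apply_moves(
  moves=[
    [[0,0,0,0],[0,0,0,0],[0,0,0,0],[0,0,0,0],[0,0,0,0],[0,0,0,0],[0,0,0,0],[0,0,0,0],[0,0,0,0],[0,0,0,0]],
  ],
  hand=0.75,
)

```text
clock: 12.45
eef_pos: [0.6272, -0.0621, 0.0328]
tool_rot: [1.0, 0.031, -0.004, -0.001]
ft_force: [-0.6, 0.5, 0.6]
grip_width: 0.0749
```

Request:
apply_moves(
  moves=[
    [[0,0,-3,0],[0,0,-6,0],[0,0,-12,0],[0,0,-20,0],[0,0,-20,0],[0,0,-20,0],[0,0,-20,0],[0,0,-20,0],[0,0,-10,0],[0,0,0,0]],
  ],
)

```text
clock: 13.45
eef_pos: [0.6292, -0.0624, 0.1768]
tool_rot: [1.0, 0.031, -0.002, -0.0]
ft_force: [0.7, -0.3, -0.1]
grip_width: 0.0748
```

Run:
```python
from h import *
c=shot('wrist');save(c,'w4.png');o=telemetry.get_obs();print(o['ft_force'],o['grip_width'],o['eef_pos'],o['tool_rot'])
```

```text
[-0.44620486 -0.76895694 -0.58765394] 0.07504741619241936 [ 0.62895008 -0.06236627  0.17601055] [ 9.99522108e-01  3.08410789e-02 -2.06744877e-03 -3.28975212e-04]
```

View pics/w4.png

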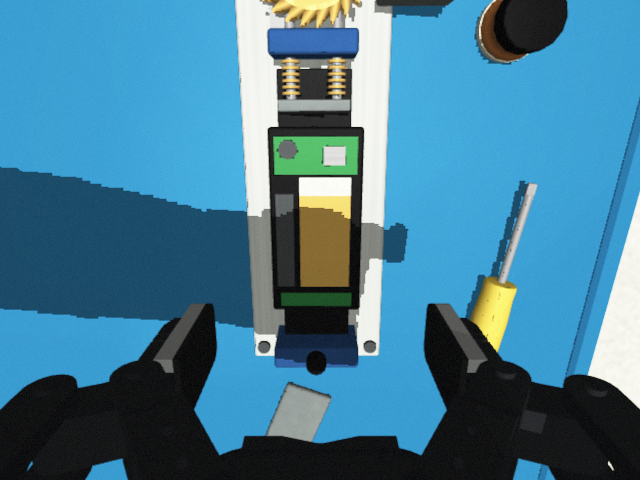

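The phone lies centred on the bed with corners at (269,128), (363,128), (359,308) and (276,308). There are gaps to both the pad and the stop. Next is the knob; I'll cage it loosely rather than grip it, because the grip force would pass 30 N.

Request:
apply_moves(
  moves=[
    [[-6,-15,0,0],[-11,-28,0,0],[-12,-32,0,0],[-12,-32,0,0],[-12,-32,0,0],[-11,-28,0,0],[-7,-18,0,0],[-4,-8,0,0],[0,0,0,-8],[0,0,0,-8]],
  ],
  hand=-0.2,
)

```text
clock: 14.5
eef_pos: [0.5252, 0.1378, 0.1636]
tool_rot: [0.984, 0.176, -0.015, -0.002]
ft_force: [-0.2, 0.6, -0.8]
grip_width: 0.0341
```

Request:
apply_moves(
  moves=[
    [[0,0,0,-8],[0,0,0,-8],[0,0,0,-8],[0,0,0,-8],[0,0,0,-8],[0,0,0,-5],[0,0,0,0],[0,0,0,0],[0,0,0,0],[0,0,0,0]],
  ],
)

```text
clock: 15.5
eef_pos: [0.5176, 0.1365, 0.1555]
tool_rot: [0.834, 0.551, -0.021, -0.011]
ft_force: [0.3, 0.4, 0.8]
grip_width: 0.0342
```

```bash
cat >> h.py <<'E'
from scipy.spatial.transform import Rotation as Rot
AX=np.array([614,91.3])
def st():
    o=telemetry.get_obs();e=o['eef_pos']*1000;T=Rot.from_quat(o['tool_rot']);M=T.as_matrix()
    print('t',o['clock'],'eef',e.round(1),'yaw',np.degrees(np.arctan2(M[1,0],M[0,0])).round(1),'j',o['joint_pos'].round(2),'w',o['grip_width'].round(4))
    print('f tool',T.inv().apply(o['ft_force']).round(2)); r=e[:2]-AX;print('R',np.hypot(*r).round(1),'lever',0.628-(np.arctan2(r[1],-r[0])+.072))
    return o,e,T
E
python3 - <<'E'
from h import *
c=shot('wrist');save(c,'w5.png');o,e,T=st();print(T.as_matrix().round(3))
I=c['color'].astype(int);m=(I[...,0]>1.8*I[...,1])&(I[...,0]>1.8*I[...,2])&(I[...,0]>60)
ys,xs=np.nonzero(m);print(xs.min(),xs.max(),ys.min(),ys.max(),len(xs))
E
```

```text
Traceback (most recent call last):
  File "h.py", line 16, in st
    print('t',o['clock'],'eef',e.round(1),'yaw',np.degrees(np.arctan2(M[1,0],M[0,0])).round(1),'j',o['joint_pos'].round(2),'w',o['grip_width'].round(4))
                                                                                                                               ^^^^^^^^^^^^^^^^^^^^^
AttributeError: 'float' object has no attribute 'round'
```

View pics/w5.png

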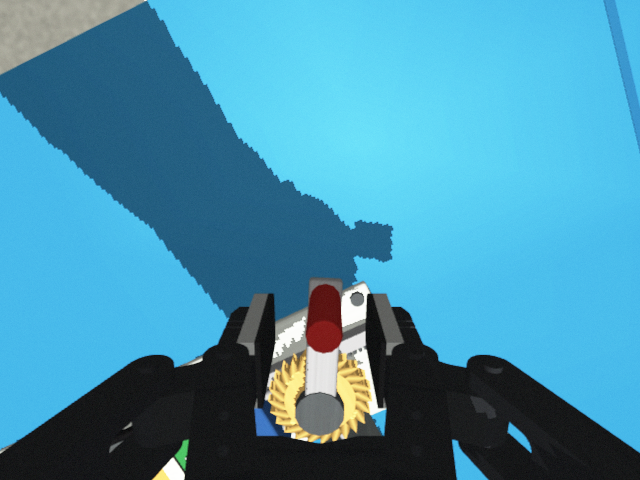

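The knob top is at (324,335), centred between the pads, with the lever running straight down the image to the axle cap at (320,410), so the tool is aligned with the lever.

```bash
sed -i "s/o\['grip_width'\].round(4)/round(o['grip_width'],4)/" h.py
python3 - <<'E'
from h import *
c=shot('wrist');o,e,T=st();print(T.as_matrix().round(3))
for k,p,z in(('knob',(324,336),.104),('axle',(320,411),.06)):
    w=ray(c,*p,z)*1000;d=w-e;print(k,w.round(1),T.inv().apply(d).round(1))
E
```

```text
t 15.6 eef [517.7 136.5 155.7] yaw 66.9 j [ 0.25  0.4  -0.02  1.2   0.01  0.66] w 0.0341
f tool [-0.6  -0.25 -0.08]
R 106.4 lever 0.11726525907093432
[[ 0.392  0.919 -0.046]
 [ 0.92  -0.392 -0.005]
 [-0.023 -0.04  -0.999]]
knob [541.6 126.2 104. ] [ 1.1 28.1 50.6]
axle [608.9  94.5  60. ] [ -0.7 104.2  91.6]
```

Request:
apply_moves(
  moves=[
    [[0,6,0,0],[0,10,0,0],[0,9,0,0],[0,5,0,0],[0,0,5,0],[0,0,10,0],[0,0,10,0],[0,0,5,0],[0,0,0,0],[0,0,0,0]],
  ],
)

```text
clock: 16.6
eef_pos: [0.5457, 0.1231, 0.1203]
tool_rot: [0.834, 0.551, -0.022, -0.011]
ft_force: [-0.1, -0.0, -0.0]
grip_width: 0.0344
```

Run:
```python
from h import *
st()
```

```text
t 16.6 eef [545.7 123.1 120.3] yaw 66.9 j [0.22 0.48 0.   1.15 0.01 0.62] w 0.0344
f tool [-0.07 -0.09  0.05]
R 75.3 lever 0.12032964950043734
```

Request:
apply_moves(
  moves=[
    [[0,-1,5,0],[0,-1,8,0],[0,0,9,0],[0,0,8,0],[0,0,6,0],[0,0,4,0],[0,0,1,0],[0,0,0,0],[0,0,0,0],[0,0,0,0]],
  ],
)

```text
clock: 17.6
eef_pos: [0.5418, 0.124, 0.0763]
tool_rot: [0.834, 0.551, -0.021, -0.011]
ft_force: [0.4, 0.1, -1.1]
grip_width: 0.0345
```

Run:
```python
from h import *
st()
```

```text
t 17.6 eef [541.8 124.   76.3] yaw 66.9 j [ 0.22  0.51 -0.06  1.04  0.01  0.63] w 0.0345
f tool [0.33 0.38 1.05]
R 79.2 lever 0.13049466515978836
```

Request:
apply_moves(
  moves=[
    [[-6,0.4,-1,-4],[-10,0.6,-0.5,-7],[-10,0.6,-0.3,-7],[-10,0.6,0,-7],[-10,0.6,0,-7],[-10,0.6,0,-7],[-10,0.6,0,-7],[-10,0.6,0,-7],[0,0,0,0],[0,0,0,0]],
  ],
)

```text
clock: 18.6
eef_pos: [0.5478, 0.0523, 0.0803]
tool_rot: [0.484, 0.875, -0.01, -0.02]
ft_force: [0.1, 0.3, -0.4]
grip_width: 0.0343
```

Run:
```python
from h import *
st()
```

```text
t 18.6 eef [547.8  52.3  80.3] yaw 122.0 j [ 0.09  0.5  -0.08  1.04  0.01 -0.47] w 0.0343
f tool [0.21 0.28 0.37]
R 76.8 lever 1.0877821427923504
```

Request:
apply_moves(
  moves=[
    [[-9,-0.5,0,-6],[-3,0,0,-2],[0,0,0,0],[10,-0.3,0,7],[10,-0.3,0,7],[10,-0.3,0,7],[10,0,0,7],[10,0,0,7],[10,0.6,0,7],[10,0.6,0,7]],
  ],
)

```text
clock: 19.6
eef_pos: [0.5336, 0.1105, 0.0833]
tool_rot: [0.776, 0.63, -0.015, -0.013]
ft_force: [1.4, -1.5, -0.1]
grip_width: 0.0343
```

Run:
```python
from h import *
st()
```

```text
t 19.6 eef [533.6 110.5  83.3] yaw 78.1 j [ 0.2   0.48 -0.1   1.03  0.01  0.41] w 0.0343
f tool [-1.14  1.66 -0.  ]
R 82.6 lever 0.3212541194115775
```

Request:
apply_moves(
  moves=[
    [[9,0.6,0,7],[9,0.6,0,6],[7,0.6,0,5],[0,0,0,0],[-9,0.5,0,-6],[-10,0.6,0,-7],[-10,0.6,0,-7],[-10,0.6,0,-7],[-10,0.6,0,-7],[-10,0.6,0,-7]],
  ],
)

```text
clock: 20.6
eef_pos: [0.5306, 0.0821, 0.0841]
tool_rot: [0.628, 0.778, -0.01, -0.016]
ft_force: [0.2, 3.0, -0.8]
grip_width: 0.034
```

Run:
```python
from h import *
st()
```

```text
t 20.6 eef [530.6  82.1  84.1] yaw 102.1 j [ 0.15  0.46 -0.12  1.02  0.01 -0.06] w 0.034
f tool [2.87 0.85 0.85]
R 83.9 lever 0.666091735982541
```

Request:
apply_moves(
  moves=[
    [[-8,1.5,0,-4],[-10,1.5,0,-6],[-10,1.5,0,-6],[-8,1,0,-5],[-5,0.5,0,-3],[0,0,0,0],[0,0,0,0],[0,0,0,0],[0,0,0,0],[0,0,0,0]],
  ],
)

```text
clock: 21.6
eef_pos: [0.5451, 0.0462, 0.0832]
tool_rot: [0.443, 0.896, -0.007, -0.022]
ft_force: [-0.4, 0.1, -0.1]
grip_width: 0.0347
```

Run:
```python
from h import *
st()
c=shot('scene');cv2.imwrite('pics/s2.png',cv2.resize(c['color'][140:340,190:400],None,fx=3,fy=3,interpolation=2)[:,:,::-1])
```

```text
t 21.6 eef [545.1  46.2  83.2] yaw 127.4 j [ 0.08  0.49 -0.09  1.04  0.01 -0.57] w 0.0347
f tool [ 0.33 -0.23  0.14]
R 82.4 lever 1.1359500867930252
```

View pics/s2.png

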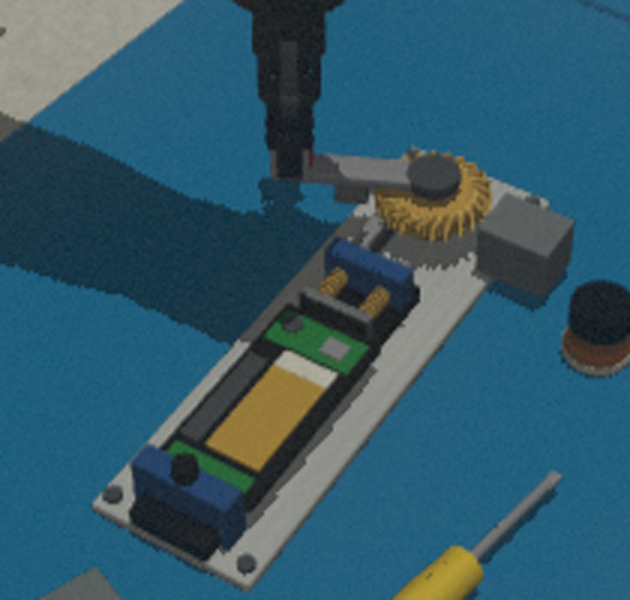

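The phone is square on the bed, the pad touches its end at (335,315), and its other end is near the stop. There is no clamp force yet, so I'll swing back and do a third stroke.

Request:
apply_moves(
  moves=[
    [[8,0,0,5],[10,0,0,8],[10,0,0,7],[10,0.6,0,7],[10,0.6,0,7],[10,0.6,0,7],[10,0.6,0,7],[10,0.6,0,7],[8,0.6,0,6],[0,0,0,0]],
  ],
)

```text
clock: 22.65
eef_pos: [0.5359, 0.1285, 0.0844]
tool_rot: [0.849, 0.528, -0.017, -0.013]
ft_force: [0.2, 0.6, 0.1]
grip_width: 0.0344
```

Run:
```python
from h import *
st()
```

```text
t 22.65 eef [535.9 128.5  84.4] yaw 63.8 j [ 0.23  0.49 -0.08  1.04  0.01  0.69] w 0.0344
f tool [ 0.59 -0.06 -0.09]
R 86.5 lever 0.1114774164582698
```

Request:
apply_moves(
  moves=[
    [[0,3,0,0],[0,2,0,0],[-6,0.6,0,-4],[-6,0.6,0,-4],[-6,0.6,0,-4],[-6,0.6,0,-4],[-6,0.6,0,-4],[-6,0.6,0,-4],[-6,0.6,0,-4],[-6,0.6,0,-4]],
  ],
)

```text
clock: 23.65
eef_pos: [0.5354, 0.0751, 0.0841]
tool_rot: [0.657, 0.753, -0.012, -0.019]
ft_force: [0.2, 0.7, -0.4]
grip_width: 0.0341
```

Run:
```python
from h import *
st()
```

```text
t 23.65 eef [535.4  75.1  84.1] yaw 97.8 j [ 0.13  0.47 -0.11  1.03  0.01 -0.  ] w 0.0341
f tool [0.65 0.29 0.38]
R 80.2 lever 0.7589606970039844
```

Request:
apply_moves(
  moves=[
    [[-6,0,0,-4],[-6,0,0,-5],[-6,0,0,-5],[-6,0,0,-5],[-6,0.5,0,-5],[-5,0.5,0,-4],[-5,0.5,0,-4],[0,0,0,0],[0,0,0,0],[0,0,0,0]],
  ],
)

```text
clock: 24.65
eef_pos: [0.551, 0.0432, 0.0837]
tool_rot: [0.409, 0.912, 0.004, -0.027]
ft_force: [-0.6, 3.7, -0.0]
grip_width: 0.0343
```

Run:
```python
from h import *
st()
```

```text
t 24.65 eef [551.   43.2  83.7] yaw 131.6 j [ 0.06  0.5  -0.07  1.05  0.03 -0.67] w 0.0343
f tool [3.18 2.01 0.14]
R 79.2 lever 1.208069755961251
```

Request:
apply_moves(
  moves=[
    [[8,0.3,0,7],[10,0,0,8],[10,0,0,8],[10,0.6,0,7],[10,0.6,0,7],[10,0.6,0,7],[10,0.6,0,7],[10,0.6,0,7],[8,0.8,0,6],[4,2,0,3]],
  ],
)

```text
clock: 25.65
eef_pos: [0.5419, 0.1192, 0.0846]
tool_rot: [0.861, 0.509, -0.017, -0.015]
ft_force: [-1.2, -0.9, 0.8]
grip_width: 0.0342
```

Request:
apply_moves(
  moves=[
    [[0,2,0,0],[0,0,0,0],[-6,0.6,0,-4],[-6,0.6,0,-4],[-6,0.6,0,-4],[-4,0.4,0,-3],[-4,0.4,0,-3],[0,0,0,0],[0,0,0,0],[0,0,0,0]],
  ],
)

```text
clock: 26.65
eef_pos: [0.5389, 0.0909, 0.0846]
tool_rot: [0.765, 0.643, -0.012, -0.016]
ft_force: [0.8, 3.3, -0.6]
grip_width: 0.0345
```

Run:
```python
from h import *
st()
```

```text
t 26.65 eef [538.9  90.9  84.6] yaw 80.1 j [ 0.16  0.48 -0.09  1.03  0.02  0.33] w 0.0345
f tool [3.38 0.29 0.6 ]
R 75.1 lever 0.5608764261321756
```

Request:
apply_moves(
  moves=[
    [[-4,-1,0,-5],[-4,-0.5,0,-5],[-4,0,0,-4],[-4,0,0,-3],[-4,0,0,-3],[-2,0,0,-1],[0,0,0,0],[0,0,0,0],[0,0,0,0],[0,0,0,0]],
  ],
)

```text
clock: 27.65
eef_pos: [0.5417, 0.0774, 0.0851]
tool_rot: [0.629, 0.778, -0.001, -0.019]
ft_force: [0.3, 4.7, -1.3]
grip_width: 0.0342
```

Run:
```python
from h import *
st()
```

```text
t 27.65 eef [541.7  77.4  85.1] yaw 102.1 j [ 0.13  0.47 -0.1   1.02  0.03 -0.08] w 0.0342
f tool [4.44 1.33 1.36]
R 73.6 lever 0.74629673430295
```

Request:
apply_moves(
  moves=[
    [[-5,-1.5,0,-1],[-5,-1.5,0,-2],[-5,-1,0,-3],[-5,-0.5,0,-3],[-4,0,0,-3],[-2,0,0,-1],[0,0,0,0],[0,0,0,0],[0,0,0,0],[0,0,0,0]],
  ],
)

```text
clock: 28.65
eef_pos: [0.5468, 0.0596, 0.0851]
tool_rot: [0.53, 0.848, 0.011, -0.022]
ft_force: [0.7, 4.0, -1.3]
grip_width: 0.034
```

Run:
```python
from h import *
st()
```

```text
t 28.65 eef [546.8  59.6  85.1] yaw 116.0 j [ 0.09  0.48 -0.1   1.02  0.04 -0.37] w 0.034
f tool [3.17 2.41 1.49]
R 74.3 lever 0.9971927204776414
```

Request:
apply_moves(
  moves=[
    [[0,-1,0,0],[-2,-1,0,0],[-2,-0.5,0,0],[-2,0,0,-1],[-2,0,0,-1],[-2,0,0,-1],[-2,0,0,-1],[-2,0,0,-1],[-2,0,0,-1],[-2,0,0,-1]],
  ],
)

```text
clock: 29.65
eef_pos: [0.5497, 0.0539, 0.0849]
tool_rot: [0.472, 0.881, 0.022, -0.03]
ft_force: [-0.9, 8.9, 1.0]
grip_width: 0.0341
```

Run:
```python
from h import *
st()
c=shot('wrist');save(c,'w6.png');I=c['color'].astype(int);m=(I[...,0]>1.8*I[...,1])&(I[...,0]>1.8*I[...,2])&(I[...,0]>60)
ys,xs=np.nonzero(m);print(xs.min(),xs.max(),ys.min(),ys.max(),len(xs))
```

```text
t 29.65 eef [549.7  53.9  84.9] yaw 123.7 j [ 0.06  0.48 -0.09  1.03  0.07 -0.53] w 0.0341
f tool [ 7.97  4.17 -0.33]
R 74.4 lever 1.0826607894969025
312 377 271 383 5320
```

Request:
apply_moves(
  moves=[
    [[6,-0.3,0,5],[10,-0.5,0,7],[10,-0.5,0,7],[10,0,0,7],[10,0.6,0,7],[10,0.6,0,7],[10,0.6,0,7],[10,0.6,0,7],[5,0.6,0,4],[0,0,0,0]],
  ],
)

```text
clock: 30.7
eef_pos: [0.5396, 0.1172, 0.0891]
tool_rot: [0.854, 0.52, -0.006, -0.025]
ft_force: [1.1, 0.4, -0.2]
grip_width: 0.0341
```

Run:
```python
from h import *
st()
```

```text
t 30.7 eef [539.6 117.2  89.1] yaw 62.7 j [ 0.19  0.48 -0.08  1.04  0.04  0.67] w 0.0341
f tool [0.81 0.8  0.15]
R 78.7 lever 0.22134070495639313
```

Request:
apply_moves(
  moves=[
    [[-6,0,0,-3],[-6,0,0,-4],[-5,0,0,-4],[-3,0,0,-2],[-3,0,0,-2],[-3,0,0,-2],[-2,0,0,-1],[-2,0,0,-1],[-2,0,0,-1],[-2,0,0,-1]],
  ],
)

```text
clock: 31.7
eef_pos: [0.535, 0.0898, 0.0886]
tool_rot: [0.732, 0.681, 0.011, -0.028]
ft_force: [2.3, 8.3, -3.8]
grip_width: 0.0341
```

Run:
```python
from h import *
st()
```

```text
t 31.7 eef [535.   89.8  88.6] yaw 85.8 j [ 0.14  0.45 -0.13  1.    0.06  0.21] w 0.0341
f tool [8.18 1.8  4.2 ]
R 79.0 lever 0.5745092564956494
```

The forward stroke now pushes back with 8.2 N while moving. I'll swing the lever fully back.

Request:
apply_moves(
  moves=[
    [[8,0,0,5],[10,0,0,6],[10,0.5,0,7],[10,0.6,0,7],[6,0.6,0,5],[4,0,0,3],[0,0,0,0],[0,0,0,0],[0,0,0,0],[0,0,0,0]],
  ],
)

```text
clock: 32.7
eef_pos: [0.548, 0.1263, 0.0898]
tool_rot: [0.898, 0.439, -0.003, -0.025]
ft_force: [0.9, 0.4, -0.0]
grip_width: 0.0345
```

Run:
```python
from h import *
st()
```

```text
t 32.7 eef [548.  126.3  89.8] yaw 52.1 j [ 0.2   0.49 -0.06  1.03  0.05  0.86] w 0.0345
f tool [0.89 0.45 0.04]
R 74.7 lever 0.06909718564444889
```

Request:
apply_moves(
  moves=[
    [[3,-1,0,0],[3,-1,0,0],[2,-0.5,0,0],[2,0,0,0],[2,0,0,0],[1.5,0,0,0],[1.5,0,0,0],[1,0,0,0],[1,0,0,0],[1,0,0,0]],
  ],
)

```text
clock: 33.7
eef_pos: [0.5544, 0.1392, 0.0899]
tool_rot: [0.898, 0.439, -0.007, -0.022]
ft_force: [-3.1, -4.3, 2.6]
grip_width: 0.0339
```

Run:
```python
from h import *
st()
```

```text
t 33.7 eef [554.4 139.2  89.9] yaw 52.0 j [ 0.23  0.51 -0.03  1.06  0.04  0.89] w 0.0339
f tool [-5.31  0.09 -2.66]
R 76.4 lever -0.1210863613206874
```

The lever has met its resting stop, with a reaction of 5 N. I'll centre the cage on the knob and lift off.

Request:
apply_moves(
  moves=[
    [[-4,0,0,0],[-3,0,0,0],[0,0,-4,0],[0,0,-10,0],[0,0,-15,0],[0,0,-20,0],[0,0,-20,0],[0,0,-20,0],[0,0,-10,0],[0,0,0,0]],
  ],
)

```text
clock: 34.7
eef_pos: [0.5567, 0.1327, 0.1977]
tool_rot: [0.898, 0.439, -0.001, -0.024]
ft_force: [-0.5, -0.2, -0.5]
grip_width: 0.0343
```

Run:
```python
from h import *
st()
c=shot('wrist');s=shot('scene')
a=cv2.resize(s['color'][130:340,180:420],None,fx=1.6,fy=1.6)[:,:,::-1]
b=cv2.resize(c['color'],(448,336))[:,:,::-1]
cv2.imwrite('pics/fin.png',np.hstack([a[:336,:350],b]))
```

```text
t 34.7 eef [556.7 132.7 197.7] yaw 52.1 j [0.21 0.42 0.12 1.29 0.05 0.87] w 0.0343
f tool [-0.48 -0.26  0.46]
R 70.7 lever -0.06895241814263842
```

View pics/fin.png

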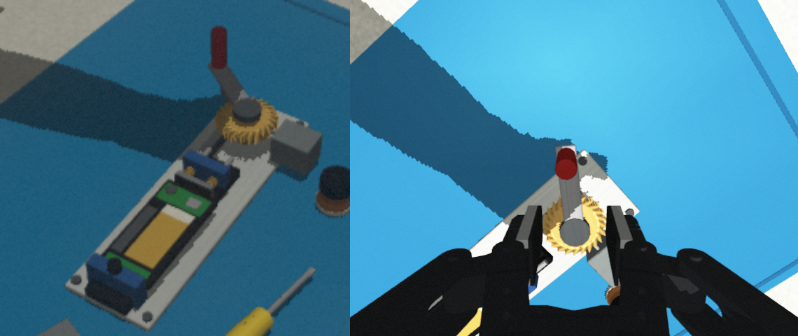

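The final picture shows the phone clamped between stop and jaw. The lever is back, the knob is clear of the fingers, and the bystanders look untouched. I'll check the lever angle numerically before handing in.

Run:
```python
from h import *
c=shot('wrist')
I=c['color'].astype(int);m=(I[...,0]>1.8*I[...,1])&(I[...,0]>1.8*I[...,2])&(I[...,0]>60);ys,xs=np.nonzero(m);print(xs.min(),xs.max(),ys.min(),ys.max())
k=ray(c,308.6,ys.max()-15,.104)*1000;r=k[:2]-AX;print(k,np.hypot(*r),'lever',.628-.072-np.arctan2(r[1],-r[0]))
if .556-np.arctan2(r[1],-r[0])<.12: workorder.job_done();print('handed in')
```

```text
295 325 213 258
[545.29337052 133.54937918 104.        ] 80.65736776722599 lever 0.004678929765818185
the job is handed in; nothing more can be done
handed in
```

The phone is clamped on the fixture, the lever is back at rest and the job is handed in; no verdict was reported. I laid the phone on the bed and let go. I then worked the lever by pushing the knob with loosely caged fingers, never gripping it.

- **Clamping force:** after four working strokes, a short test stroke pushed back with 8.2 N while moving. The stroke before it gave about 8.4 N. By the 5 N per N rule that is roughly 35 N on the phone, or about 25 N if the pawl slips back a full notch. I did not measure the clamping force directly.
- **Held-still force:** these readings were lower, at 3 to 5 N instead of the 6 to 7 N expected. I put this down to the arm relaxing on rows that do not move, and relied on the moving readings.
- **Lever:** it met its resting stop with about 5 N, and the last picture put it at about 0.005 rad.
- **Final state:** the last picture showed the phone between stop and jaw and the fingers clear of the fixture. The screwdriver and jar looked untouched; only a corner of the spare battery was in view. I did not measure any of this from that picture. The run took about 35 s of the 70 s allowed.

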